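# Free the tube rack from a screw clamp of unknown thread hand

### The arm

A 6-joint arm with a two-finger parallel gripper is mounted at the origin on a cart in front of the work surface, level with it; the furniture and walls round the work are solid. World frame = base frame: x ahead of the robot, y to its left, z up, the work surface at z = 0. Lengths are in mm, angles in rad, forces in N, time in s.
With the tool pointing down it reaches from about 375 to 925 mm from the base axis. Payload 5.7 kg.
Tool frame: the origin (TCP) lies midway between the tips of the shut fingers; the grasp point (between the pads) lies 19 mm behind it; z points along the fingers, y is the direction in which the jaws open and shut (so a half turn about z gives the same grasp; the last joint's range is limited). The gripper opens to 88 mm and grips with 3 to 60 N. Pads are 20 mm wide; open, the fingers measure 115 mm over their backs; the gripper's body (75 mm by 178 mm) begins 61 mm behind the grasp point.
Start: joints at [1.016, 0.359, 1.51, -0, 1.272, -0.115], TCP at [255.443, 542.873, 222.623] pointing down, gripper open.
Joint ranges: [-2.97, 2.97], [-1.01, 2.36], [0.21, 2.38], [-0.96, 4.11], [0.2, 2.71], [-2.98, 2.98]. Speed limits (rad/s): [2.39, 2.39, 3.14, 3.14, 3.14, 3.14].

### API

Orientations are given as [roll, pitch, yaw] about the fixed x, y, z axes, in that order (R = Rz(yaw) Ry(pitch) Rx(roll)).
In Python, from station import * gives the robot as it stands.
- The arm moves only by the tool arm_command, never from a script. Its argument "targets" is text: rows parted by semicolons, each of 6 numbers parted by spaces: the shift along the tool's x, y, z in cm, then the turn, a rotation vector about the tool's x, y, z in degrees. A call has 1 to 20 rows; each row shifts and turns the commanded pose from where the row before left it, along the tool's axes as they then stand; what a row does not reach is not made up. A row lasts 1/8 s, in which the tool goes at most 62.5 mm and 10.7 degrees, less where a joint would pass 70% of its speed; a pose out of reach is approached as far as the arm can. A call with a gripper value outside its range is refused whole. "hand" is the closure, from -1 (fully open) to 1 (shut), set as the call begins (left out, the last holds). The fingers move at their own pace and stop on an object; the grip force is fixed at half the most. Time passes only in rows, so rows that do not move let the fingers close. It gives the time, the measured TCP pose, the force and the opening at its end, in the units of the state.
- get_state(): the state, without advancing time (a new reading comes with each control period).
- capture(name): name is "scene" or "top" or "wrist"; returns a dict with "image" (420x560x3 uint8, red, green, blue), "K" (3x3 intrinsics, pixels), "position" and "attitude" of the camera in the world; the wrist camera has in their place "tool_from_camera" (4x4, takes a point from camera to tool coordinates, whose origin is the TCP and whose axes are the flange's). Camera axes: x right, y up, looking along -z (the intrinsics and any distortion apply to the point x, -y, -z); pixel columns grow to the right and rows downward; lengths in mm; the calibration is good to about 2 mm. The wrist camera is an equidistant fisheye: a pixel r from the principal point sees the ray r / f radians off the axis. A picture is of the moment at which its call begins: read the wrist's pose just before it. There is no depth.
- finish_job(): hands the job in, once; it reports no verdict.
Trained networks look in the newest picture that a camera, given by its name, has taken for a name from the list of things; names that differ only in an ending like _2 or _b are one class to them, and where a whole thing is asked for, a point or a joint stands for the part that bears it (a point fixed in the world has none). Each returns a list of dicts, best first, with "score" (0 to 1); they miss things now and then, are a little off and sometimes report something else, mostly with a low value. They report only what shows in the picture. A call takes as long as a camera call.
- search_frame(name, camera): "xy" ([column, row] in pixels, amid what is visible of it).
The state is a dict: "time": time; "q": joint angles; "dq": joint speeds; "joint_efforts": joint torques, N m; "tcp_pos": TCP position; "ee_rot": TCP orientation; "contact_force": force on the tool from outside, world axes, zero at the start; "torque": the same for the moment, N m; "gripper_width": opening from 0.0 (shut) to 1.0 (fully open).
Only numpy, scipy, OpenCV 4.12 (cv2) and the standard library are available. Lean on these libraries where they do the work, as an engineer would, in place of code of your own. Each camera call takes 0.05 s, during which the arm holds its last target.

### The job

The empty tube rack is locked in the shaker by the screw clamp under the blue knob, whose thread may well be left-handed: feel gently which way the knob gives, without ever forcing the knob or the rack, and unscrew it until the foot is drawn fully up. Then slide the rack endways out from under the clamp, along its rails away from the end stop, lift it off and stand it upright on the desk in front of the shaker (on the robot's side). Leave the other things on the desk alone.

Things in the scene. Friction and masses are not known exactly. Their poses are not given: they have to be found in the camera images.
- shaker: White rack shaker fixed to the desk, origin on the desk under the centre of the clamped rack. y runs along the rack towards the clamp; -x is its front, towards the robot (within 0.25 rad). Base edges at x = -45 and +90, y = -155 and +170 mm. The rack stands on its deck, 30 mm above the desk.
- deck_mid (a point): Point on the deck under the centre of the clamped rack. Two rails 6 mm high, 7 mm wide run along the shaker's y at x = -20 and +20 mm (33 mm clear between them), open at the -y end; an end stop 14 mm high stands at the +y end, its face 133 mm from here.
- head_mid (a point): Centre of the clamp head, a grey block that hangs 98 to 134 mm above the desk over the rack's +y end, carried by a white column behind the rack. It reaches 27 mm to either side along the shaker's y, and from -53 to +53 mm of this point along x.
- knob_mid (a point): Centre of the blue round fluted knob on top of the clamp head (at x = 0, y = +110 mm of the shaker), 162 mm above the desk. 44 mm in diameter, 36 mm high (144 to 180 mm above the desk); vertical axis; can be gripped at any yaw. It turns but does not rise.
- clamp_screw (a joint): Turn of the screw, rad, 0 at the start (tight), + counter-clockwise from above. Left-hand (unscrews clockwise, -) or right-hand thread (unscrews +): differs from start to start, cannot be seen, must be felt. Tightening: 0.03 to 0.08 rad of play, then a hard stop. Unscrewing: steady friction of 0.2 N m up to a hard stop at 2.3 rad. Stays where it is left.
- clamp_grip (a joint): Elastic wind-up of the blue knob against its screw, rad, same sign: 0.2 rad per N m of torque on the knob, so about 0.04 rad while the screw turns (a little more when turned fast). More than 0.12 rad (0.6 N m) either way is forcing the clamp, against the tight seat as well as against the end of the thread.
- clamp_foot (a joint): Rise of the steel foot under the clamp head, m, 0 when clamped. Unscrewing draws it up: 3.5 mm at 1.0 rad, 6 mm at 1.5, 7.5 mm at 1.9, 9 mm at 2.2. The 30 x 22 mm foot covers the rack's end, and its 7.5 mm pin locks in the rack's last hole; from 7 mm on it counts as fully up and the rack slides freely below it.
- rack_mid (a point): Centre (half-way up) of the loose empty white strip rack, 261 x 30 x 47 mm, about 0.1 kg. x along its length, towards the clamp at the start; z up. Above its foot flange (6 mm thick, 30 mm wide) its walls are 20 mm apart outside: grip it there. It is clear of the clamp head, and can be lifted, once slid 60 mm along the shaker's -y.
- strip_bottle_mid (a point): Centre of a loose white bottle with black cap, 50 mm in diameter, 133 mm high, standing upright; to be left alone.
- dropper_mid (a point): Centre of a loose small white dropper bottle, 26 mm in diameter, 62 mm high, standing upright; to be left alone.
- teal_box_mid (a point): Centre of a loose small tan box with a teal top, 66 x 70 x 46 mm; to be left alone.

How it is judged:
By the outcome, as a careful person would: the job done as asked, in the order asked, and still so for the second after the job is handed in, with the robot touching nothing.
It also fails if it takes over 72 s, if anything falls off the work surface, if the arm or the gripper's body presses on something with over 40 N, if the wrist force passes 120 N, or if a joint passes its speed limit or range.

## Working session

There is one attempt and no reset: what is moved stays moved. The work goes in short steps, Python scripts to look and compute and a tool call to move; the robot and the scene stay as the last step left them, time stands still between calls to the robot, and variables do not carry over. Pictures are saved under pics/ and viewed, and the job is handed in when it is done.

Besides the shell and the picture viewer there is one more tool, called as name(argument=value, ...) on one line, values as JSON. arm_command: Moves the arm, as the interface text tells. Its arguments: {"type":"object","properties":{"targets":{"type":"string"},"hand":{"type":"number"}},"required":["targets"]}

```bash
ls; mkdir -p pics
python3 - <<'E'
from station import *
import cv2,json,numpy as np
s=get_state(); print(s)
for c in ["scene","top","wrist"]:
    d=capture(c); cv2.imwrite(f"pics/{c}0.png",d["image"][:,:,::-1])
    print(c,{k:(np.array(v).round(4).tolist()) for k,v in d.items() if k!="image"})
    for n in ["knob_mid","head_mid","rack_mid","strip_bottle_mid","dropper_mid","teal_box_mid","shaker"]:
        print(n,search_frame(n,c)[:2])
E
```

```text
pics
{'time': 0.0, 'q': array([ 1.01593113e+00,  3.59507619e-01,  1.51144221e+00,  8.80783108e-06,
        1.27249584e+00, -1.15097411e-01]), 'dq': array([-2.32676273e-04, -3.00282293e-04, -8.08696783e-05,  8.01352348e-04,
       -1.44906449e-03,  1.81340246e-03]), 'joint_efforts': array([ 1.61914599e-03, -5.15365362e+01, -2.70730376e+01,  6.76704501e-02,
        3.51005257e-02, -1.19145575e-04]), 'tcp_pos': array([255.0695631 , 542.31108537, 221.80432102]), 'ee_rot': array([-3.13975286e+00, -2.21165186e-04,  2.70182206e+00]), 'contact_force': array([0.17248873, 0.59090093, 0.53549599]), 'torque': array([-0.02651537, -0.02367265,  0.03776658]), 'gripper_width': 1.0000696251009815}
scene {'K': [[527.2557, 0.0, 277.4299], [0.0, 527.2557, 207.2157], [0.0, 0.0, 1.0]], 'position': [-272.914, -632.5689, 979.3358], 'attitude': [0.8532, -0.004, -0.8597]}
knob_mid [{'xy': [256.8, 163.5], 'score': 0.62}]
head_mid [{'xy': [279.6, 214.5], 'score': 0.57}]
rack_mid [{'xy': [296.9, 214.8], 'score': 0.6}]
strip_bottle_mid [{'xy': [208.6, 151.6], 'score': 0.82}]
dropper_mid [{'xy': [171.4, 188.5], 's
[... 226 characters left out ...]
4, 1425.774], 'attitude': [0.1152, -0.0167, -1.5613]}
knob_mid [{'xy': [232.8, 201.0], 'score': 0.53}]
head_mid [{'xy': [263.2, 196.3], 'score': 0.97}]
rack_mid [{'xy': [274.6, 203.1], 'score': 0.8}]
strip_bottle_mid [{'xy': [156.9, 187.8], 'score': 0.58}]
dropper_mid []
teal_box_mid []
shaker [{'xy': [261.9, 190.9], 'score': 0.94}]
wrist {'K': [[325.1923, 0.0, 278.3546], [0.0, 325.1923, 213.8212], [0.0, 0.0, 1.0]], 'tool_from_camera': [[-0.0003, 0.959, 0.2832, 77.8082], [1.0, 0.0003, 0.0002, 1.2033], [0.0001, 0.2832, -0.959, -163.1406], [0.0, 0.0, 0.0, 1.0]]}
knob_mid []
head_mid []
rack_mid []
strip_bottle_mid []
dropper_mid [{'xy': [207.9, 354.7], 'score': 0.72}]
teal_box_mid []
shaker []
```

View pics/scene0.png

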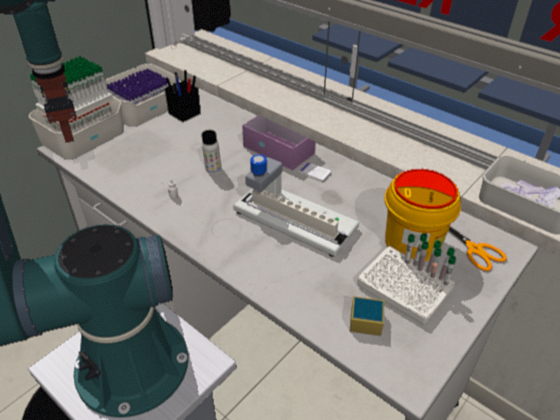

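View pics/top0.png

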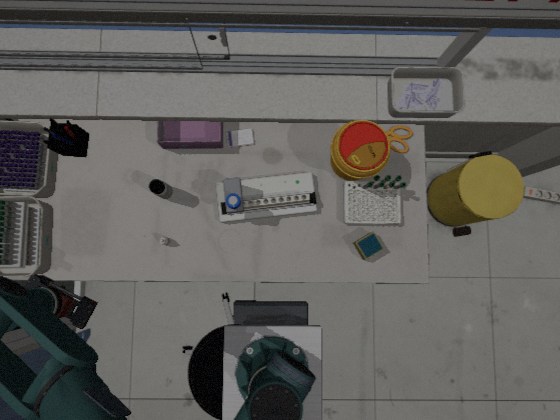

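View pics/wrist0.png

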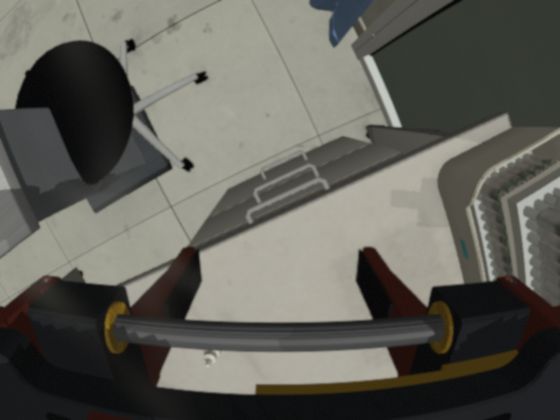

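The scene view shows the blue knob at (258,164), with the rack running right and down from it to about (335,235). The top view has the knob at (234,201), the rack running to (310,196), the strip bottle at (160,188), the dropper at (164,240) and the teal box at (370,245).

```bash
cat > h.py <<'E'
import numpy as np, cv2
from scipy.spatial.transform import Rotation as R
def rot(a): return R.from_euler('xyz',a).as_matrix()
def cam_pose(d,s=None):
    if "position" in d: return rot(d["attitude"]),np.array(d["position"])
    T=np.array(d["tool_from_camera"]); Rt=rot(s["ee_rot"])
    return Rt@T[:3,:3], Rt@T[:3,3]+np.array(s["tcp_pos"])
def ray(d,px,s=None):
    Rc,p=cam_pose(d,s); K=np.array(d["K"]); u=(px[0]-K[0,2])/K[0,0]; v=(px[1]-K[1,2])/K[1,1]
    if s is not None:
        r=np.hypot(u,v); k=np.sin(r)/r if r>1e-9 else 1; c=np.array([u*k,-v*k,-np.cos(r)])
    else: c=np.array([u,-v,-1]); c/=np.linalg.norm(c)
    return p,Rc@c
def atz(d,px,z,s=None):
    p,r=ray(d,px,s); return p+r*(z-p[2])/r[2]
def tri(rs):
    A=0;b=0
    for p,r in rs:
        M=np.eye(3)-np.outer(r,r);A=A+M;b=b+M@p
    return np.linalg.solve(A,b)
def proj(d,P,s=None):
    Rc,p=cam_pose(d,s); K=np.array(d["K"]); c=Rc.T@(np.array(P)-p); x,y,z=c[0],-c[1],-c[2]
    if s is not None:
        t=np.arctan2(np.hypot(x,y),z); h=np.hypot(x,y); x,y=x/h*t,y/h*t
    else: x,y=x/z,y/z
    return np.array([K[0,0]*x+K[0,2],K[1,1]*y+K[1,2]])
E
python3 - <<'E'
from station import *
from h import *
T=capture("top"); S=capture("scene")
def up(d,x0,y0,x1,y1,f,n):
    im=cv2.resize(d["image"][y0:y1,x0:x1],None,fx=f,fy=f,interpolation=cv2.INTER_CUBIC); cv2.imwrite(n,im[:,:,::-1])
up(T,205,160,330,235,6,"pics/topz.png")
up(S,225,140,365,255,5,"pics/scz.png")
for d in (T,S):
    hsv=cv2.cvtColor(d["image"],cv2.COLOR_RGB2HSV)
    m=cv2.inRange(hsv,(105,120,60),(125,255,255)); n,l,st,c=cv2.connectedComponentsWithStats(m)
    print([(st[i].tolist(),c[i].round(1).tolist()) for i in range(1,n) if st[i][4]>30])
print(tri([ray(T,(233.5,201)),ray(S,(258,164))]))
for n,px in [("bottle",(157,187)),("dropper",(162,240)),("teal",(370,245))]: print(n,atz(T,px,50))
print("teal s",atz(S,(367,303),46))
print("deskfront",atz(T,(260,281),0),atz(S,(172,190),30),atz(S,(210,151),66))
E
```

```text
[([226, 193, 15, 15, 99], [233.0, 200.4])]
[([224, 21, 41, 19, 158], [243.8, 29.4]), ([258, 33, 20, 14, 77], [269.1, 39.4]), ([277, 37, 19, 16, 93], [285.5, 45.1]), ([294, 43, 31, 22, 162], [309.3, 53.5]), ([328, 56, 13, 14, 65], [333.9, 62.6]), ([359, 67, 50, 27, 260], [382.4, 80.0]), ([176, 78, 5, 18, 34], [178.1, 86.5]), ([405, 84, 25, 19, 116], [416.6, 93.6]), ([430, 93, 15, 15, 73], [436.0, 100.0]), ([443, 97, 14, 12, 44], [449.5, 101.6]), ([458, 103, 74, 37, 391], [496.5, 121.4]), ([449, 104, 12, 11, 33], [454.6, 109.2]), ([467, 115, 16, 10, 38], [474.6, 119.3]), ([527, 129, 11, 10, 37], [533.2, 133.0]), ([528, 138, 13, 8, 31], [533.9, 140.7]), ([251, 155, 16, 20, 222], [258.4, 165.7])]
[536.6655141  125.60335988 161.28991548]
bottle [596.56705412 382.95667206  50.        ]
dropper [424.20673148 359.99342757  50.        ]
teal [ 414.99695003 -310.6930694    50.        ]
teal s [ 424.5919568  -300.25195346   46.        ]
deskfront [294.57944005  44.08702277   0.        ] [413.36906646 348.97392196  30.        ] [583.73385515 367.43682658  66.        ]
```

View pics/topz.png

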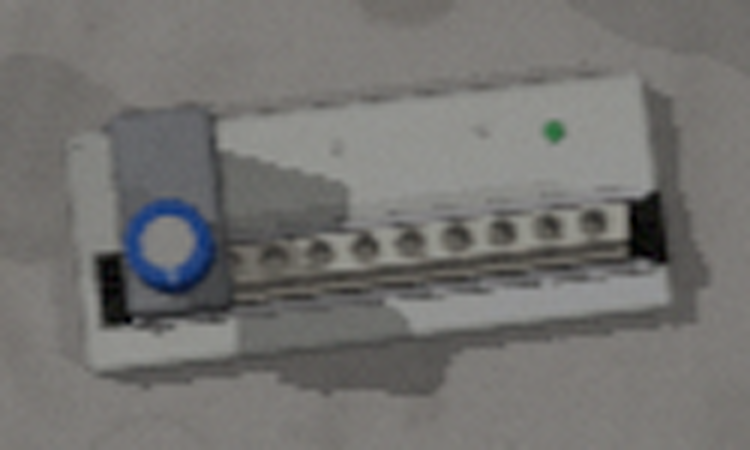

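View pics/scz.png

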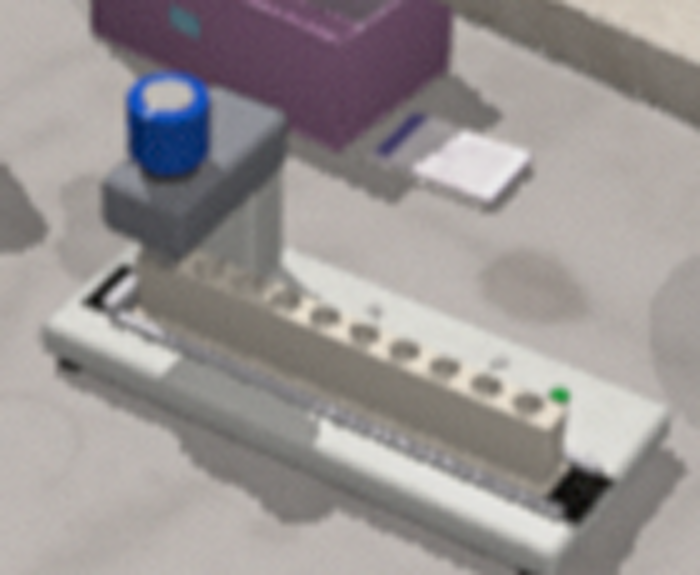

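Run:
```python
from station import *
from h import *
from scipy.optimize import least_squares
T=capture("top"); S=capture("scene")
w={"fl":(-45,170,30),"fr":(-45,-155,30),"br":(90,-155,30),"bl":(90,170,30),"k":(0,110,162),"kt":(0,110,180),"r0":(0,-130.5,77)}
obs=[(T,"fl",(220.3,221.7)),(T,"fr",(316.3,210.3)),(T,"br",(311.7,172.5)),(T,"bl",(216.7,183.3)),(T,"kt",(205+168/6,160+241/6)),
(S,"fl",(233.4,206)),(S,"fr",(335.4,251)),(S,"br",(358.6,221.6)),(S,"kt",(225+168/5,140+96/5)),(T,"r0",(205+629/6,160+221/6)),(S,"r0",(225+553/5,140+406/5))]
def f(p):
    c,s=np.cos(p[2]),np.sin(p[2]); M=np.array([[c,-s,0],[s,c,0],[0,0,1]])
    return np.concatenate([proj(d,M@np.array(w[n])+[p[0],p[1],0])-o for d,n,o in obs])
r=least_squares(f,[530,10,0.1],loss='soft_l1')
print(r.x); print(f(r.x).reshape(-1,2).round(1))
```

```text
[5.49131193e+02 1.59537356e+01 1.23058409e-01]
[[-0.8  1.1]
 [ 1.2  1.5]
 [ 0.8 -0.6]
 [-1.3 -0.8]
 [-0.1  0.6]
 [-1.3 -2.6]
 [ 0.1 -0.3]
 [ 1.5 -1.1]
 [-0.4 -0.8]
 [ 0.2  0.3]
 [ 1.5  1.9]]
```

arm_command(targets="0 0 -0.5 0 0 10.3;0 0 -0.5 0 0 10.3;0 0 -0.5 0 0 10.3;0 0 -0.5 0 0 10.3;0 0 -0.5 0 0 10.3;-4.27 1.6 0 0 0 0;-4.27 1.6 0 0 0 0;-4.27 1.6 0 0 0 0;-4.27 1.6 0 0 0 0;-4.27 1.6 0 0 0 0;-4.27 1.6 0 0 0 0;-4.27 1.6 0 0 0 0;-4.27 1.6 0 0 0 0;-4.27 1.6 0 0 0 0;-4.27 1.6 0 0 0 0;-4.27 1.6 0 0 0 0;0 0 0 0 0 0;0 0 0 0 0 0", hand=-1)

```text
time: 3.65
tcp_pos: [534.3, 126.5, 247.5]
ee_rot: [-3.141, -0.001, 1.802]
contact_force: [-0.6, 0.4, 0.2]
gripper_width: 0.993
```

Run:
```python
from station import *
from h import *
s=get_state(); W=capture("wrist"); cv2.imwrite("pics/w1.png",W["image"][:,:,::-1])
print(s["time"],s["tcp_pos"],s["ee_rot"],s["q"],s["contact_force"],s["torque"])
hsv=cv2.cvtColor(W["image"],cv2.COLOR_RGB2HSV)
m=cv2.inRange(hsv,(105,120,60),(125,255,255)); n,l,st,c=cv2.connectedComponentsWithStats(m)
for i in range(1,n):
    if st[i][4]>100: print(st[i],c[i],atz(W,c[i],175,s))
i=1+np.argmax(st[1:,4]); 
print(search_frame("knob_mid","wrist"))
```

```text
3.65 [534.34560914 126.48419562 247.48634959] [-3.14088927e+00 -5.55492072e-04  1.80225310e+00] [ 1.06299142e-01  2.63761312e-01  1.58697643e+00  4.82003876e-04
  1.29162217e+00 -1.25290829e-01] [-0.57488547  0.40754871  0.17013639] [-0.07040338  0.04313998  0.03660026]
[ 253  192   58   63 1782] [282.01178451 220.34287318] [536.76499222 131.16953713 175.        ]
[{'xy': [282.1, 222.4], 'score': 0.61}, {'xy': [268.6, 285.0], 'score': 0.32}]
```

View pics/w1.png

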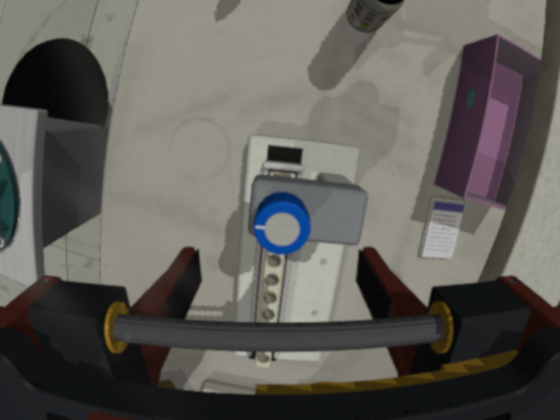

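The wrist view shows the knob's light grey cap centred near (281,228), on the grey clamp head. I'll localise it precisely.

Run:
```python
from station import *
from h import *
from scipy.optimize import least_squares
s=get_state(); W=capture("wrist")
hsv=cv2.cvtColor(W["image"],cv2.COLOR_RGB2HSV)
m=cv2.inRange(hsv,(105,120,60),(125,255,255)); n,l,st,c=cv2.connectedComponentsWithStats(m)
i=1+np.argmax(st[1:,4]); b=(l==i).astype(np.uint8)
cs,_=cv2.findContours(b,cv2.RETR_EXTERNAL,cv2.CHAIN_APPROX_NONE)
full=np.zeros_like(b); cv2.drawContours(full,cs,-1,1,-1)
hole=(full-b); hole=cv2.morphologyEx(hole,cv2.MORPH_OPEN,np.ones((5,5),np.uint8))
ys,xs=np.nonzero(hole); print(len(xs),xs.mean(),ys.mean(),atz(W,(xs.mean(),ys.mean()),180,s))
# silhouette fit : cylinder
a=np.linspace(0,2*np.pi,80)
def mask(x,y):
    P=np.array([[proj(W,(x+22*np.cos(t),y+22*np.sin(t),z),s) for t in a] for z in (144,180)]).reshape(-1,2)
    h=cv2.convexHull((P*8).astype(np.int32)); q=np.zeros(full.shape,np.uint8); cv2.fillPoly(q,[h],1,shift=3); return q
best=max(((mask(x,y)&full).sum()/(mask(x,y)|full).sum(),x,y) for x in np.arange(528,546,1.) for y in np.arange(118,136,1.))
print(best)
```

```text
958 281.72964509394575 229.76826722338205 [537.58228735 126.06636532 180.        ]
(np.float64(0.8941781923448054), np.float64(538.0), np.float64(125.0))
```

arm_command(targets="-0.17 0.29 2 0 0 0;0 0 2 0 0 0;0 0 2 0 0 0;0 0 2 0 0 0;0 0 1 0 0 0;0 0 1 0 0 0;0 0 0 0 0 0;0 0 0 0 0 0")

```text
time: 4.8
tcp_pos: [538.4, 125.4, 148.2]
ee_rot: [3.141, 0.0, 1.803]
contact_force: [0.5, -0.6, -0.3]
gripper_width: 0.996
```

```bash
cat > st.py <<'E'
from station import *
import sys
from h import *
s=get_state()
print(round(s["time"],2),s["tcp_pos"].round(1),s["ee_rot"].round(4),"F",s["contact_force"].round(2),"M",s["torque"].round(3),"w",round(s["gripper_width"],3),"q",s["q"].round(3),"eff",s["joint_efforts"].round(3))
if len(sys.argv)>2:
    d=capture(sys.argv[1]); cv2.imwrite("pics/%s.png"%sys.argv[2],d["image"][:,:,::-1])
E
python3 st.py wrist w2
```

```text
4.8 [538.4 125.4 148.2] [3.1408e+00 2.0000e-04 1.8030e+00] F [ 0.46 -0.57 -0.32] M [-0.078  0.086 -0.037] w 0.996 q [ 0.104  0.371  1.7   -0.     1.069 -0.128] eff [ 7.0000e-02 -4.8034e+01 -2.2953e+01  6.4000e-02  3.8000e-02  0.0000e+00]
```

View pics/w2.png

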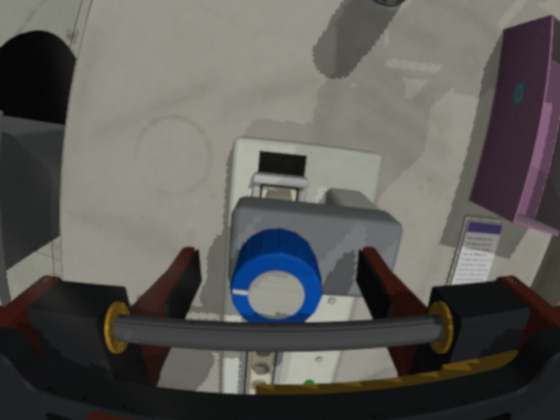

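The knob is centred between the fingers, at (277,280) against a finger midpoint near column 280. I'll close on it.

arm_command(targets="0 0 0 0 0 0;0 0 0 0 0 0;0 0 0 0 0 0;0 0 0 0 0 0;0 0 0 0 0 0;0 0 0 0 0 0", hand=1)

```text
time: 5.6
tcp_pos: [537.4, 125.1, 147.6]
ee_rot: [-3.14, 0.0, 1.803]
contact_force: [-2.4, -0.7, 2.5]
gripper_width: 0.497
```

```bash
python3 st.py; sleep 0.2; python3 st.py
```

```text
5.6 [537.4 125.1 147.6] [-3.1403e+00  1.0000e-04  1.8030e+00] F [-2.43 -0.74  2.52] M [-0.216  0.486 -0.028] w 0.497 q [ 0.104  0.371  1.701 -0.     1.07  -0.128] eff [ 1.3200e-01 -4.7059e+01 -2.4078e+01  2.5000e-01 -9.5900e-01  1.0000e-03]
5.6 [537.4 125.1 147.6] [-3.1403e+00  1.0000e-04  1.8030e+00] F [-2.43 -0.74  2.52] M [-0.216  0.486 -0.028] w 0.497 q [ 0.104  0.371  1.701 -0.     1.07  -0.128] eff [ 1.3200e-01 -4.7059e+01 -2.4078e+01  2.5000e-01 -9.5900e-01  1.0000e-03]
```

arm_command(targets="0 0 0 0 0 1;0 0 0 0 0 1;0 0 0 0 0 1;0 0 0 0 0 0")

```text
time: 6.1
tcp_pos: [537.4, 125.1, 147.6]
ee_rot: [-3.14, 0.0, 1.75]
contact_force: [-4.9, -2.2, 5.3]
gripper_width: 0.495
```

```bash
python3 st.py
```

```text
6.1 [537.4 125.1 147.6] [-3.1404e+00  2.0000e-04  1.7503e+00] F [-4.94 -2.23  5.32] M [-0.306  0.844  0.161] w 0.495 q [ 0.104  0.371  1.701 -0.     1.07  -0.076] eff [ 3.7000e-02 -4.6127e+01 -2.4962e+01  4.9700e-01 -1.8850e+00  2.8400e-01]
```

arm_command(targets="0 0 0 0 0 1;0 0 0 0 0 1;0 0 0 0 0 0")

```text
time: 6.48
tcp_pos: [537.4, 125.2, 147.6]
ee_rot: [-3.14, 0.0, 1.716]
contact_force: [-5.2, -1.2, 5.2]
gripper_width: 0.501
```

```bash
python3 st.py
```

```text
6.47 [537.4 125.2 147.6] [-3.1404e+00  2.0000e-04  1.7156e+00] F [-5.17 -1.25  5.22] M [-0.294  0.933  0.257] w 0.501 q [ 0.104  0.371  1.701 -0.     1.07  -0.041] eff [ -0.079 -46.137 -24.968   0.474  -1.884   0.303]
```

arm_command(targets="0 0 0 0 0 1;0 0 0 0 0 0.5;0 0 0 0 0 0")

```text
time: 6.85
tcp_pos: [537.4, 125.2, 147.6]
ee_rot: [-3.14, 0.0, 1.69]
contact_force: [-4.9, -1.5, 5.2]
gripper_width: 0.499
```

```bash
python3 st.py
```

```text
6.85 [537.4 125.2 147.6] [-3.1404e+00  2.0000e-04  1.6896e+00] F [-4.94 -1.49  5.25] M [-0.251  0.896  0.305] w 0.499 q [ 0.104  0.371  1.701 -0.     1.07  -0.015] eff [ -0.299 -46.182 -24.961   0.431  -1.869   0.341]
```

arm_command(targets="0 0 0 0 0 1;0 0 0 0 0 0")

```text
time: 7.1
tcp_pos: [537.4, 125.3, 147.6]
ee_rot: [-3.14, 0.0, 1.672]
contact_force: [-5.6, -1.0, 4.8]
gripper_width: 0.499
```

```bash
python3 st.py
```

```text
7.1 [537.4 125.3 147.6] [-3.1405e+00  1.0000e-04  1.6721e+00] F [-5.61 -1.04  4.84] M [-0.21   0.892  0.379] w 0.499 q [ 0.104  0.371  1.701 -0.     1.07   0.003] eff [ -0.459 -46.214 -24.955   0.395  -1.857   0.427]
```

arm_command(targets="0 0 0 0 0 -1.5;0 0 0 0 0 -2;0 0 0 0 0 -2;0 0 0 0 0 -2;0 0 0 0 0 -2;0 0 0 0 0 -2;0 0 0 0 0 -2;0 0 0 0 0 -1;0 0 0 0 0 0")

```text
time: 8.22
tcp_pos: [537.4, 125.2, 147.6]
ee_rot: [-3.14, -0.0, 1.924]
contact_force: [-4.8, -1.4, 5.1]
gripper_width: 0.496
```

```bash
python3 st.py
```

```text
8.22 [537.4 125.2 147.6] [-3.1405e+00 -3.0000e-04  1.9244e+00] F [-4.75 -1.38  5.15] M [-0.332  0.824 -0.192] w 0.496 q [ 0.104  0.371  1.701 -0.     1.07  -0.25 ] eff [  0.465 -46.201 -24.936   0.333  -1.833  -0.273]
```

arm_command(targets="0 0 0 0 0 -2;0 0 0 0 0 -2;0 0 0 0 0 -2;0 0 0 0 0 -2;0 0 0 0 0 0")

```text
time: 8.85
tcp_pos: [537.5, 125.2, 147.6]
ee_rot: [-3.141, -0.0, 2.064]
contact_force: [-4.5, -2.0, 6.1]
gripper_width: 0.496
```

```bash
python3 st.py
```

```text
8.85 [537.5 125.2 147.6] [-3.1406e+00 -4.0000e-04  2.0642e+00] F [-4.51 -1.99  6.14] M [-0.315  0.83  -0.187] w 0.496 q [ 0.104  0.371  1.701 -0.     1.07  -0.39 ] eff [  0.452 -46.239 -24.9     0.319  -1.791  -0.346]
```

arm_command(targets="0 0 0 0 0 -3;0 0 0 0 0 -3.5;0 0 0 0 0 -3.5;0 0 0 0 0 -3.5;0 0 0 0 0 -3.5;0 0 0 0 0 -3.5;0 0 0 0 0 -3.5;0 0 0 0 0 -3.5;0 0 0 0 0 -3.5;0 0 0 0 0 -3.5;0 0 0 0 0 -3.5;0 0 0 0 0 -3.5")

```text
time: 10.35
tcp_pos: [537.6, 125.3, 147.6]
ee_rot: [-3.141, -0.001, 2.79]
contact_force: [-4.7, -1.1, 3.8]
gripper_width: 0.494
```

```bash
python3 st.py wrist w3
```

```text
10.35 [537.6 125.3 147.6] [-3.1414e+00 -9.0000e-04  2.7900e+00] F [-4.74 -1.1   3.85] M [-0.183  0.755 -0.215] w 0.494 q [ 0.104  0.372  1.701  0.     1.07  -1.116] eff [  0.283 -46.362 -24.757   0.117  -1.635   0.408]
```

View pics/w3.png

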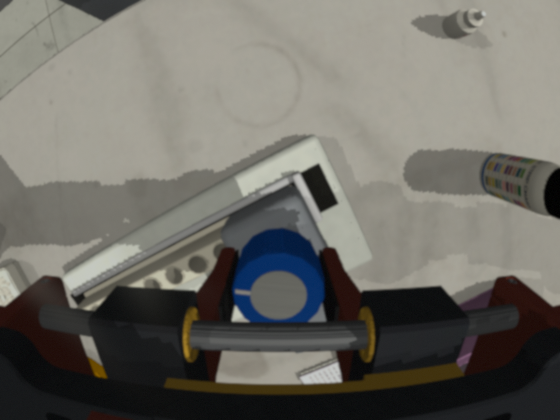

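The white mark at (243,292) sits at the same spot relative to the fingers, so nothing is slipping. The torque holds steady at about 0.2 N m, so it's a right-hand thread that unscrews counter-clockwise. I'll carry on.

arm_command(targets="0 0 0 0 0 -3.5;0 0 0 0 0 -3.5;0 0 0 0 0 -3.5;0 0 0 0 0 -3.5;0 0 0 0 0 -3.5;0 0 0 0 0 -3.5;0 0 0 0 0 -3.5;0 0 0 0 0 -3.5;0 0 0 0 0 -3.5;0 0 0 0 0 -3.5;0 0 0 0 0 -3.5;0 0 0 0 0 -3.5;0 0 0 0 0 -3.5;0 0 0 0 0 -3.5;0 0 0 0 0 -3;0 0 0 0 0 -3;0 0 0 0 0 -2;0 0 0 0 0 0;0 0 0 0 0 0")

```text
time: 12.78
tcp_pos: [537.5, 125.5, 147.6]
ee_rot: [3.141, -0.0, -2.5]
contact_force: [-5.5, 0.5, 5.4]
gripper_width: 0.496
```

```bash
python3 st.py wrist w4
```

```text
12.78 [537.5 125.5 147.6] [ 3.1407e+00 -5.0000e-04 -2.5005e+00] F [-5.5   0.5   5.43] M [ 0.097  0.885 -0.228] w 0.496 q [ 1.040e-01  3.720e-01  1.701e+00  1.000e-03  1.070e+00 -2.108e+00] eff [ -0.471 -46.236 -25.003  -0.352  -1.86   -0.205]
```

View pics/w4.png

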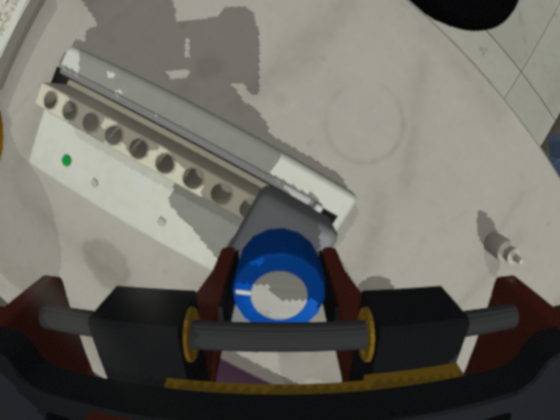

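arm_command(targets="0 0 0 0 0 -2;0 0 0 0 0 -1.5;0 0 0 0 0 0;0 0 0 0 0 0")

```text
time: 13.32
tcp_pos: [537.5, 125.5, 147.6]
ee_rot: [3.141, -0.0, -2.439]
contact_force: [-4.5, -0.4, 4.5]
gripper_width: 0.495
```

```bash
python3 st.py scene s4
```

```text
13.32 [537.5 125.5 147.6] [ 3.1407e+00 -4.0000e-04 -2.4394e+00] F [-4.52 -0.42  4.52] M [ 0.137  0.905 -0.199] w 0.495 q [ 1.040e-01  3.720e-01  1.701e+00  1.000e-03  1.070e+00 -2.169e+00] eff [ -0.488 -46.228 -25.014  -0.369  -1.875  -0.207]
```

arm_command(targets="0 0 0 0 0 0;0 0 0 0 0 0;0 0 0 0 0 0;0 0 0 0 0 0;0 0 0 0 0 0", hand=-1)

```text
time: 14.0
tcp_pos: [538.1, 125.3, 147.6]
ee_rot: [-3.141, -0.0, -2.438]
contact_force: [-1.1, 0.8, 1.1]
gripper_width: 0.991
```

```bash
python3 st.py wrist w5
```

```text
14.0 [538.1 125.3 147.6] [-3.1415 -0.     -2.4382] F [-1.06  0.77  1.05] M [ 0.084  0.058 -0.004] w 0.991 q [ 0.104  0.372  1.701 -0.     1.069 -2.17 ] eff [-3.0000e-03 -4.8392e+01 -2.3174e+01 -4.8000e-02  4.5000e-02  0.0000e+00]
```

View pics/w5.png

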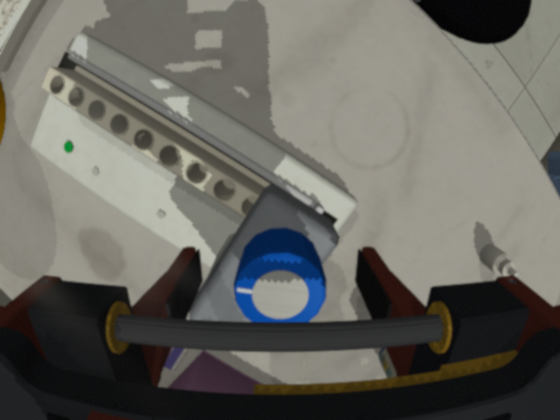

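Knob free, mark unmoved. Moving up and over the rack, with the jaws across it.

arm_command(targets="0 0 -2 0 0 0;0 0 -2 0 0 0;0 0 -2 0 0 10.3;0 0 -2 0 0 10.3;0 0 0 0 0 10.3;0 0 0 0 0 10.3;0 0 0 0 0 10.3;0 0 0 0 0 10.3;0 0 0 0 0 10.3;0 0 0 0 0 10.3;0 0 0 0 0 10.3;0 0 0 0 0 10.3;0 0 0 0 0 10.3;0 0 0 0 0 10;-3.25 0 0 0 0 0;-3.25 0 0 0 0 0;-3.25 0 0 0 0 0;-3.25 0 0 0 0 0;0 0 0 0 0 0;0 0 0 0 0 0")

```text
time: 16.55
tcp_pos: [553.6, -3.2, 227.6]
ee_rot: [-3.141, -0.001, 1.692]
contact_force: [0.0, 0.1, 0.9]
gripper_width: 0.998
```

```bash
python3 st.py wrist w6; python3 st.py top t6
python3 - <<'E'
import cv2
im=cv2.imread("pics/w6.png")[140:400,200:360]; cv2.imwrite("pics/w6z.png",cv2.resize(im,None,fx=2.25,fy=2.25,interpolation=cv2.INTER_CUBIC))
E
```

```text
16.55 [553.6  -3.2 227.6] [-3.1412e+00 -6.0000e-04  1.6925e+00] F [0.02 0.08 0.95] M [0.03  0.065 0.014] w 0.998 q [-1.310e-01  2.880e-01  1.604e+00  1.000e-03  1.250e+00 -2.530e-01] eff [-8.2200e-01 -4.6328e+01 -2.6860e+01 -1.0000e-02  2.0000e-03 -1.0000e-02]
16.6 [553.6  -2.9 227.6] [-3.1412e+00 -5.0000e-04  1.6933e+00] F [-0.58 -0.35 -0.42] M [-0.064  0.064  0.037] w 1.002 q [-0.13   0.288  1.605  0.     1.25  -0.253] eff [-6.1600e-01 -4.6345e+01 -2.6797e+01  2.4000e-02  1.8000e-02  4.0000e-03]
```

View pics/w6.png

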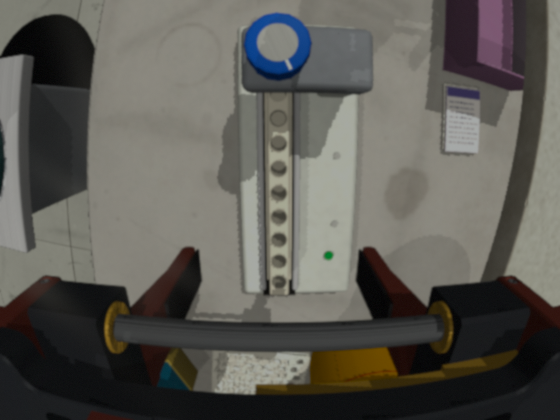

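View pics/w6z.png

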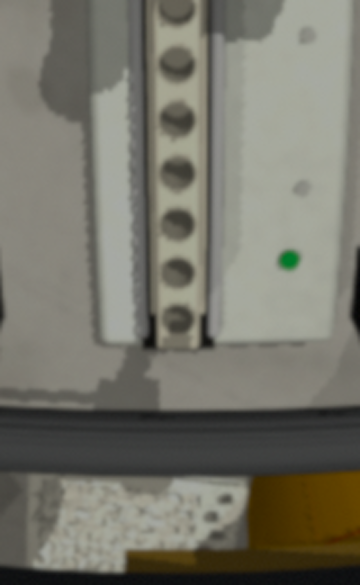

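The rack runs almost vertically in the wrist view: holes at (278,118) to (279,283), near end at row ~293. Next come its axis and position.

Run:
```python
from station import *
from h import *
s=get_state(); W=capture("wrist")
g=cv2.cvtColor(W["image"],cv2.COLOR_RGB2GRAY).astype(float)
# rack top edges: scan rows, find bright band subpixel
L=[];Rr=[]
for y in range(105,285,4):
    r=g[y-1:y+2,255:305].mean(0)
    # gradient
    d=np.gradient(cv2.GaussianBlur(r[None],(5,1),0)[0]); 
    l=8+np.argmax(d[8:20]); rr=28+np.argmin(d[28:44])
    L.append((255+l,y)); Rr.append((255+rr,y))
for z,A,n in ((77,L,"L"),(77,Rr,"R")):
    P=np.array([atz(W,a,z,s)[:2] for a in A])
    k=np.polyfit(P[:,1],P[:,0],1); res=np.abs(P[:,0]-np.polyval(k,P[:,1])); ok=res<2
    k=np.polyfit(P[ok,1],P[ok,0],1); print(n,ok.sum(),"slope",k,"x at y=-3",np.polyval(k,-3), "yaw",-np.arctan(k[0]))
for px in [(278,118),(278.5,142),(278.7,217),(278.7,240),(278.8,261),(279,283),(279,293)]: print(px,atz(W,px,77,s).round(1))
print("knob",atz(W,(278,42),180,s))
```

```text
L 44 slope [-1.32553593e-01  5.41994151e+02] x at y=-3 542.3918116563367 yaw 0.13178533371010626
R 44 slope [-1.30058236e-01  5.66043177e+02] x at y=-3 566.4333521672798 yaw 0.1293322714091648
(278, 118) [543.8  77.9  77. ]
(278.5, 142) [547.1  54.9  77. ]
(278.7, 217) [556.6 -19.7  77. ]
(278.7, 240) [559.6 -44.3  77. ]
(278.8, 261) [562.6 -68.   77. ]
(279, 283) [566.1 -94.4  77. ]
(279, 293) [ 567.7 -107.    77. ]
knob [537.96181708 127.00058169 180.        ]
```

arm_command(targets="0 0.08 2.5 0 0 -0.4;0 0 3 0 0 0;0 0 3 0 0 0;0 0 3 0 0 0;0 0 3 0 0 0;0 0 2 0 0 0;0 0 1 0 0 0;0 0 0.9 0 0 0;0 0 0 0 0 0;0 0 0 0 0 0")

```text
time: 17.95
tcp_pos: [555.2, -3.7, 44.3]
ee_rot: [3.141, 0.0, 1.7]
contact_force: [0.3, 0.1, 0.2]
gripper_width: 0.998
```

```bash
python3 st.py wrist w7
```

```text
17.95 [555.2  -3.7  44.3] [3.1405e+00 4.0000e-04 1.7000e+00] F [0.27 0.08 0.19] M [-0.052  0.028  0.025] w 0.998 q [-0.131  0.516  1.783 -0.     0.841 -0.26 ] eff [ 5.5000e-02 -5.1573e+01 -1.7489e+01  5.1000e-02  4.3000e-02  0.0000e+00]
```

View pics/w7.png

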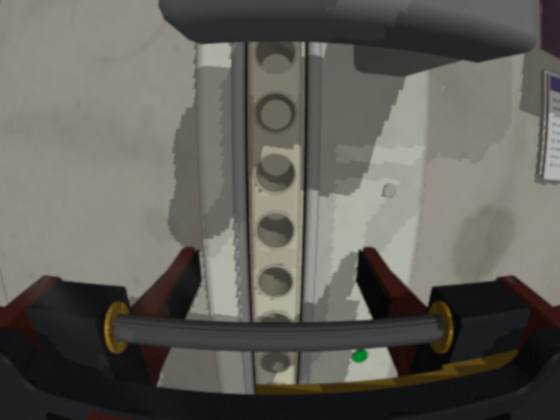

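arm_command(targets="0 -0.1 0 0 0 0;0 0 0 0 0 0")

```text
time: 18.25
tcp_pos: [553.7, -3.9, 44.0]
ee_rot: [3.141, 0.0, 1.7]
contact_force: [-0.0, 0.6, 0.8]
gripper_width: 1.001
```

arm_command(targets="0 0 0 0 0 0;0 0 0 0 0 0;0 0 0 0 0 0;0 0 0 0 0 0;0 0 0 0 0 0;0 0 0 0 0 0;0 0 0 0 0 0;0 0 0 0 0 0", hand=1)

```text
time: 19.25
tcp_pos: [553.6, -3.8, 43.6]
ee_rot: [-3.141, 0.0, 1.7]
contact_force: [0.5, 0.1, -0.2]
gripper_width: 0.239
```

```bash
python3 st.py
```

```text
19.25 [553.6  -3.8  43.6] [-3.1415e+00  1.0000e-04  1.7000e+00] F [ 0.53  0.11 -0.24] M [-0.115  0.066  0.033] w 0.239 q [-0.132  0.516  1.786 -0.     0.84  -0.261] eff [-4.0000e-02 -5.1921e+01 -1.7634e+01  6.9000e-02  2.7000e-02  3.4000e-02]
```

arm_command(targets="-0.3 0 0 0 0 0;-0.5 0 0 0 0 0;-0.7 0 0 0 0 0")

```text
time: 19.62
tcp_pos: [555.6, -19.0, 43.7]
ee_rot: [-3.141, 0.0, 1.7]
contact_force: [-0.1, 0.2, -0.3]
gripper_width: 0.24
```

```bash
python3 st.py wrist w8
```

```text
19.62 [555.6 -19.   43.7] [-3.1415e+00  1.0000e-04  1.7002e+00] F [-0.1   0.16 -0.33] M [0.017 0.018 0.007] w 0.24 q [-0.158  0.518  1.781 -0.     0.843 -0.288] eff [ 4.4900e-01 -5.2280e+01 -1.7695e+01 -9.2000e-02 -2.0000e-02  1.5900e-01]
```

View pics/w8.png

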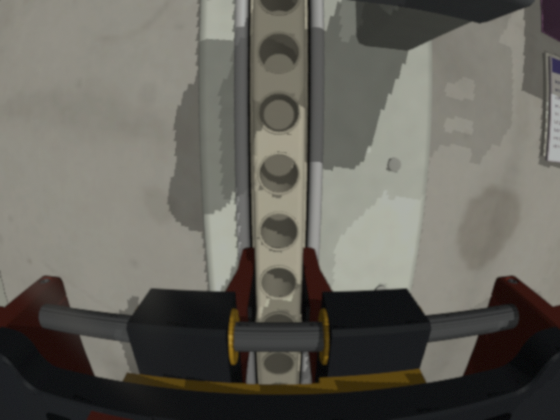

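The rack moves with the gripper (holes at (278,174) and (278,232) unchanged while the head recedes), and the forces are near zero.

arm_command(targets="-0.8 0 0 0 0 0;-1 0 0 0 0 0;-1 0 0 0 0 0;-1 0 0 0 0 0;-1 0 0 0 0 0")

```text
time: 20.3
tcp_pos: [561.9, -67.1, 43.7]
ee_rot: [3.142, 0.0, 1.7]
contact_force: [-0.2, 0.3, 0.4]
gripper_width: 0.239
```

arm_command(targets="-1 0 0 0 0 0;-1 0 0 0 0 0;-1 0 0 0 0 0;0 0 0 0 0 0")

```text
time: 20.8
tcp_pos: [565.9, -97.0, 43.7]
ee_rot: [3.141, 0.001, 1.699]
contact_force: [0.4, -0.5, -0.4]
gripper_width: 0.238
```

```bash
python3 st.py wrist w9;python3 st.py scene s9
```

```text
20.8 [565.9 -97.   43.7] [3.1413e+00 5.0000e-04 1.6991e+00] F [ 0.37 -0.51 -0.44] M [-0.041  0.065 -0.023] w 0.238 q [-2.90e-01  5.37e-01  1.74e+00 -1.00e-03  8.65e-01 -4.18e-01] eff [ -0.155 -53.968 -18.349   0.054   0.096  -0.106]
20.85 [565.8 -96.6  43.6] [3.1415e+00 4.0000e-04 1.6993e+00] F [ 0.41 -1.16 -0.02] M [-0.048 -0.019 -0.024] w 0.235 q [-0.289  0.537  1.74  -0.     0.865 -0.417] eff [ 1.1000e-01 -5.3656e+01 -1.8149e+01  1.1600e-01  1.3700e-01 -5.3000e-02]
```

View pics/w9.png

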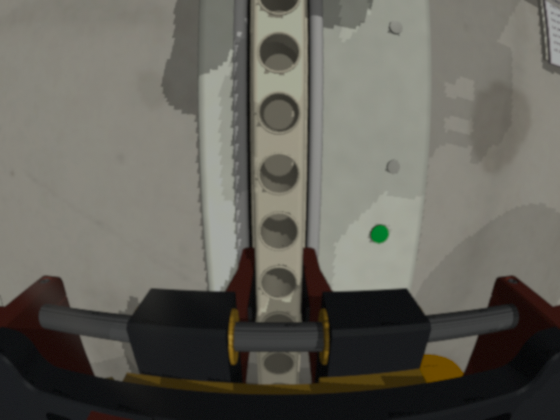

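View pics/s9.png

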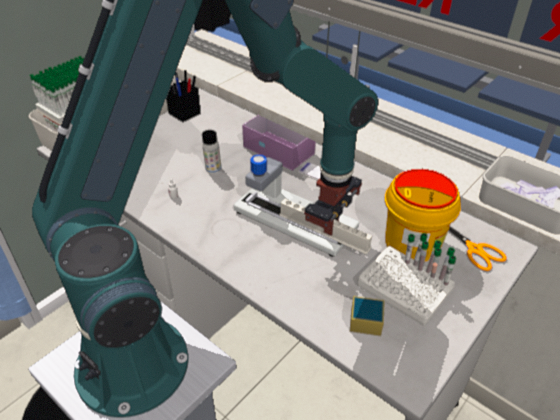

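The rack has slid 94 mm and cleared the clamp head, still aligned, with near-zero forces. Lifting now.

arm_command(targets="0 0 -0.6 0 0 0;0 0 -1.2 0 0 0;0 0 -1.8 0 0 0;0 0 -1.8 0 0 0;0 0 -1.6 0 0 0;0 0 0 0 0 0;0 0 0 0 0 0")

```text
time: 21.78
tcp_pos: [565.3, -95.9, 113.5]
ee_rot: [-3.141, -0.0, 1.7]
contact_force: [0.8, 0.3, -1.2]
gripper_width: 0.239
```

```bash
python3 st.py wrist w10;python3 st.py scene s10
```

```text
21.77 [565.3 -95.9 113.5] [-3.1411e+00 -1.0000e-04  1.7001e+00] F [ 0.82  0.27 -1.18] M [-0.108  0.053  0.008] w 0.239 q [-0.288  0.441  1.687 -0.     1.014 -0.418] eff [ 2.9000e-02 -5.2965e+01 -2.2674e+01  7.0000e-02  2.4000e-02  1.0000e-03]
21.82 [565.1 -95.8 113.1] [-3.1405e+00 -4.0000e-04  1.7000e+00] F [-0.62  0.53 -0.9 ] M [-0.052 -0.015  0.034] w 0.238 q [-0.288  0.441  1.687 -0.     1.014 -0.418] eff [ 2.9000e-02 -5.2788e+01 -2.2516e+01  6.9000e-02  3.3000e-02  1.0000e-03]
```

View pics/s10.png

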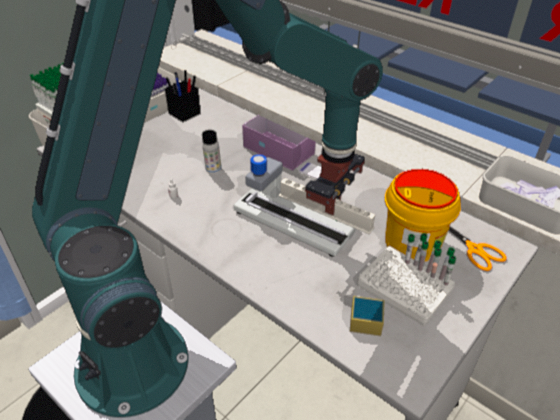

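View pics/w10.png

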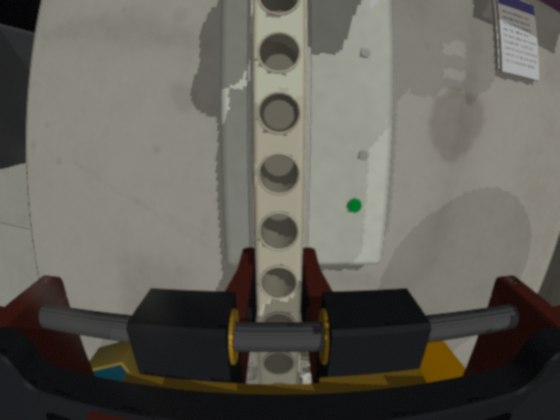

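The rack hangs level, clear of the rails. Bringing it round to the front.

arm_command(targets="0 -1.5 0 0 0 0;0 -2.5 0 0 0 0;0 -2.5 0 0 0 0;0 -2.5 0 0 0 0;0 -2 0 0 0 0;0 -1 0 0 0 0;1.5 0 0 0 0 0;2 0 0 0 0 0;2 0 0 0 0 0;1.5 0 0 0 0 0;0 0 1.5 0 0 0;0 0 2 0 0 0;0 0 2 0 0 0;0 0 1.5 0 0 0;0 0 1 0 0 0;0 0 0 0 0 0;0 0 0 0 0 0")

```text
time: 24.0
tcp_pos: [438.0, -42.0, 34.0]
ee_rot: [3.141, 0.0, 1.7]
contact_force: [0.1, 0.5, -0.8]
gripper_width: 0.237
```

```bash
python3 st.py wrist w11;python3 st.py scene s11
```

```text
24.0 [438. -42.  34.] [3.1410e+00 3.0000e-04 1.7001e+00] F [ 0.08  0.51 -0.8 ] M [-0.114  0.082 -0.015] w 0.237 q [-0.253  0.423  2.043 -0.     0.675 -0.382] eff [ 4.6000e-02 -4.1517e+01 -1.3045e+01  5.2000e-02  5.9000e-02  3.0000e-03]
24.05 [438.1 -42.1  34.1] [3.1407e+00 5.0000e-04 1.7001e+00] F [ 0.81 -0.51 -1.54] M [-0.077  0.023 -0.012] w 0.238 q [-0.253  0.422  2.043 -0.     0.675 -0.382] eff [ 4.4000e-02 -4.1631e+01 -1.3112e+01  5.2000e-02  5.9000e-02  2.0000e-03]
```

View pics/s11.png

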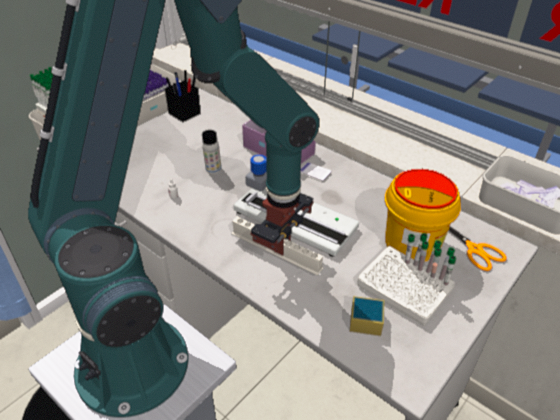

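View pics/w11.png

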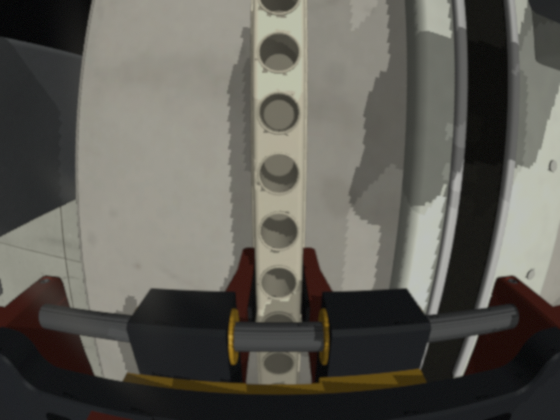

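It's clear of the shaker and over free desk. Lowering the last 20 mm.

arm_command(targets="0 0 0.8 0 0 0;0 0 0.6 0 0 0;0 0 0.3 0 0 0;0 0 0.15 0 0 0;0 0 0 0 0 0")

```text
time: 24.72
tcp_pos: [437.5, -42.1, 15.0]
ee_rot: [-3.141, -0.0, 1.7]
contact_force: [0.6, -0.4, -1.1]
gripper_width: 0.236
```

```bash
python3 st.py
```

```text
24.73 [437.5 -42.1  15. ] [-3.1413 -0.      1.6999] F [ 0.64 -0.42 -1.09] M [-0.068  0.003  0.03 ] w 0.236 q [-0.253  0.461  2.056 -0.     0.624 -0.382] eff [-1.0000e-02 -4.2681e+01 -1.1620e+01  4.7000e-02  3.0000e-02  0.0000e+00]
```

arm_command(targets="0 0 0.1 0 0 0;0 0 0.05 0 0 0;0 0 0 0 0 0")

```text
time: 25.1
tcp_pos: [437.6, -42.1, 13.7]
ee_rot: [3.142, 0.0, 1.7]
contact_force: [-0.1, 1.1, -0.6]
gripper_width: 0.235
```

```bash
python3 st.py
```

```text
25.1 [437.6 -42.1  13.7] [3.1416e+00 1.0000e-04 1.7000e+00] F [-0.14  1.1  -0.58] M [-0.14   0.047  0.01 ] w 0.235 q [-0.253  0.464  2.057 -0.     0.62  -0.382] eff [-5.0000e-03 -4.2905e+01 -1.1557e+01  4.6000e-02  4.0000e-02  0.0000e+00]
```

arm_command(targets="0 0 0.05 0 0 0;0 0 0.05 0 0 0;0 0 0 0 0 0")

```text
time: 25.48
tcp_pos: [437.6, -42.1, 13.6]
ee_rot: [3.141, 0.0, 1.7]
contact_force: [-2.5, -0.0, 14.8]
gripper_width: 0.238
```

```bash
python3 st.py
```

```text
25.48 [437.6 -42.1  13.6] [3.1412e+00 3.0000e-04 1.7001e+00] F [-2.47 -0.05 14.84] M [ 0.033  0.538 -0.024] w 0.238 q [-0.253  0.464  2.058 -0.     0.62  -0.382] eff [-6.9000e-02 -3.6787e+01 -1.1264e+01  8.5000e-02 -1.0330e+00 -4.0000e-03]
```

Contact at 15 N. I'll back off 1 mm of command, then release.

arm_command(targets="0 0 -0.08 0 0 0;0 0 0 0 0 0")

```text
time: 25.72
tcp_pos: [437.8, -42.1, 13.6]
ee_rot: [3.141, 0.0, 1.7]
contact_force: [0.1, 0.1, 3.8]
gripper_width: 0.236
```

arm_command(targets="0 0 0 0 0 0;0 0 0 0 0 0;0 0 0 0 0 0;0 0 0 0 0 0;0 0 0 0 0 0;0 0 0 0 0 0;0 0 0 0 0 0", hand=-1)

```text
time: 26.6
tcp_pos: [437.6, -42.1, 13.5]
ee_rot: [-3.142, 0.0, 1.7]
contact_force: [0.3, -0.5, -0.8]
gripper_width: 0.981
```

```bash
python3 st.py wrist w12
```

```text
26.6 [437.6 -42.1  13.5] [-3.1415e+00  1.0000e-04  1.6999e+00] F [ 0.29 -0.48 -0.81] M [-0.029  0.091 -0.022] w 0.981 q [-0.253  0.464  2.057 -0.     0.62  -0.382] eff [ 0.0000e+00 -4.2507e+01 -1.1379e+01  3.6000e-02  4.2000e-02 -0.0000e+00]
```

View pics/w12.png

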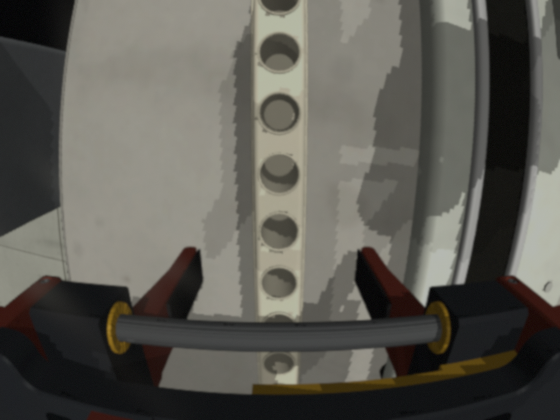

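The fingers are open and the rack stands centred between them. Retreating straight up.

arm_command(targets="0 0 -1.5 0 0 0;0 0 -3 0 0 0;0 0 -4 0 0 0;0 0 -4 0 0 0;0 0 -4 0 0 0;0 0 -3 0 0 0;0 0 -1 0 0 0;0 0 0 0 0 0;0 0 0 0 0 0")

```text
time: 27.78
tcp_pos: [436.6, -41.8, 217.1]
ee_rot: [-3.139, -0.001, 1.7]
contact_force: [0.7, -0.4, 0.1]
gripper_width: 0.996
```

```bash
python3 st.py wrist w13;python3 st.py scene s13; python3 st.py top t13
python3 - <<'E'
import cv2
im=cv2.imread("pics/s13.png")[130:290,215:395]; cv2.imwrite("pics/s13z.png",cv2.resize(im,None,fx=3.7,fy=3.7,interpolation=cv2.INTER_CUBIC))
E
```

```text
27.77 [436.6 -41.8 217.1] [-3.1392e+00 -9.0000e-04  1.7000e+00] F [ 0.66 -0.39  0.12] M [-0.024  0.064  0.003] w 0.996 q [-0.253  0.131  1.845 -0.     1.169 -0.382] eff [ 1.7000e-02 -3.4901e+01 -2.5534e+01  5.8000e-02  2.9000e-02  0.0000e+00]
27.82 [436.6 -41.8 217.1] [-3.139e+00 -9.000e-04  1.700e+00] F [ 0.51  0.42 -0.07] M [-0.049  0.045 -0.007] w 1.006 q [-0.253  0.131  1.845 -0.     1.169 -0.382] eff [ 1.7000e-02 -3.4691e+01 -2.5359e+01  5.7000e-02  3.8000e-02  0.0000e+00]
27.88 [436.7 -41.8 217.1] [-3.1390e+00 -9.0000e-04  1.6999e+00] F [-0.09  0.63 -0.06] M [-0.03   0.068  0.051] w 0.995 q [-0.253  0.131  1.844 -0.     1.169 -0.382] eff [ 1.3000e-02 -3.4522e+01 -2.5241e+01  5.7000e-02  4.6000e-02 -0.0000e+00]
```

View pics/s13z.png

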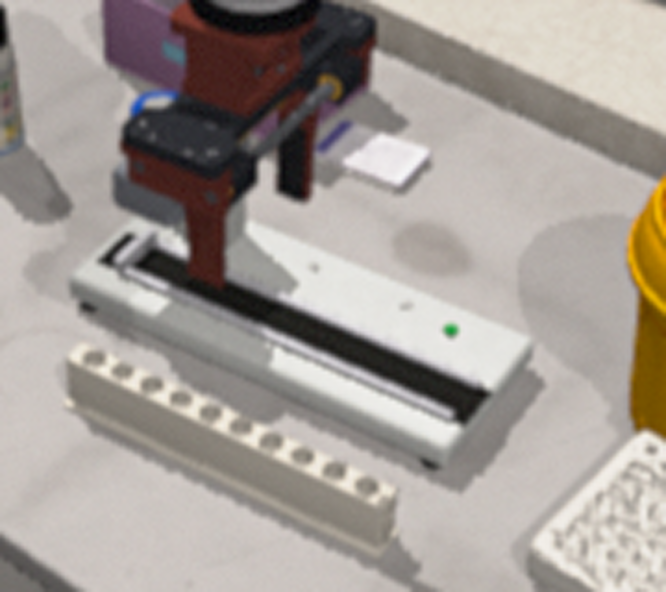

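View pics/w13.png

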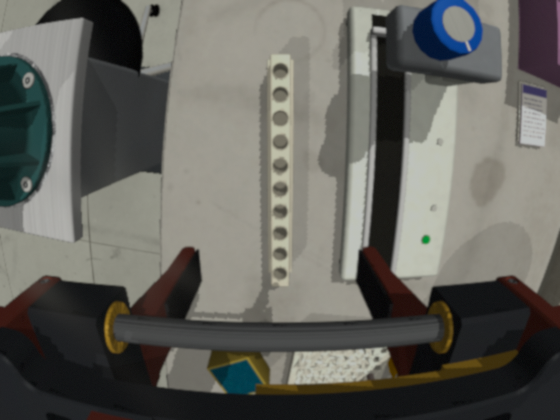

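View pics/t13.png

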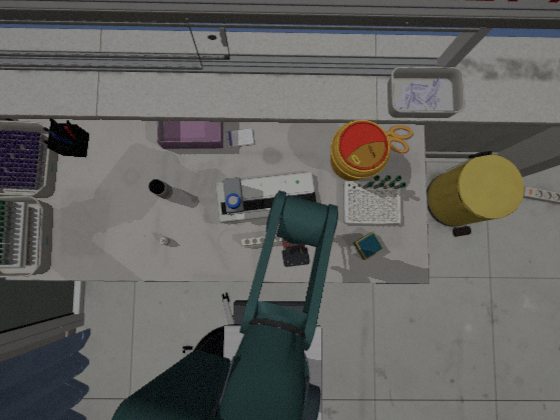

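The rack stands upright on its flange in front of the shaker, with a gap to the base: it spans (281,55) to (281,285) in the wrist view. The deck is empty and the clamp is untouched. The bottle, dropper and teal box are at their first-picture positions in the top view. Handing in.

```bash
python3 -c "
from station import *
print(finish_job())"
```

```text
the job is handed in; nothing more can be done
None
```

The rack is out of the shaker and standing upright on the desk in front of it, and the job was handed in at about 28 s of the 72 s allowed.

- **Feeling the thread:** I tried clockwise first. After a little play the torque rose at the knob's own stiffness, so I stopped there, at about 0.43 N m, below the 0.6 N m forcing limit. That made it a right-hand thread, which unscrews counter-clockwise.
- **Unscrewing:** I turned the knob about 2.0 rad counter-clockwise at a steady torque of about 0.2 N m. The mark on the knob stayed put in the fingers, so it did not slip. By the given table the foot is up about 8 mm; I inferred this from the turn and did not see the foot directly.
- **Moving the rack:** I slid it 94 mm along the rails with about 1 N or less on the wrist, lifted it and carried it round to the front. It touched the desk at about 15 N, and I eased that off before letting go.

**Last checks:** the wrist and scene pictures show the rack upright on its flange, clear of the shaker's front edge. The gripper is open and well above it, with no contact force. The top view shows the bottle, dropper and teal box where they started. None of the last checks failed or disagreed.

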